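Scrape two brass brackets off the bench shovel into the metal tray

TASK

Pick up the loaded steel hand shovel by its wooden handle, press its front edge onto the rim of the bare-metal tray (not the blue bin) with both brass brackets still on the blade, and then tip it so that they slide off into the tray. Keep the edge at the rim until both are in, and do not shift the tray. Then lay the empty shovel flat on the bench and let go.

Things in the scene. Friction and masses are not known exactly. Their poses are not given: they have to be found in the camera images.
- shovel_grip (a point): Grip point of the flat hand shovel, mid-handle, 28 mm above the bench, near the balance point. x runs from handle to blade, z up. Dark wooden handle: straight bar 24 mm wide, 8 to 44 mm above the bench, from 60 mm behind to 40 mm ahead of this point. The whole shovel weighs 0.35 kg, lies flat on the robot's right, blade pointing to the left (+y, within 25 degrees).
- shovel_edge (a point): Middle of the blade's open front edge, at its underside: 150 mm ahead of and 28 mm below the grip point; same axes. The polished steel blade is flat, 4 mm thick, underside level with the bench, 110 mm long, 92 mm wide, with low lips (14 mm sides, 16 mm back). Brackets begin to slide on it at a slope of 11 to 17 degrees; 30 to 40 degrees clears it.
- tray: The tray: open square box of bare grey metal, 150 x 150 mm outside, 50 mm high, walls and floor 4 mm, loose, 0.9 kg. Origin at the centre of its underside, x and y along its sides, z up; turned at most 0.2 rad, so its -y rim faces the shovel's side. It stands on the robot's left; a blue plastic bin of the same size stands beside it, nearer or farther.
- bracket_a_center (a point): Centre of the first brass corner bracket: an L, foot 26 x 20 mm, upright wing 22 mm high at one end, 5 mm thick, 30 g. The point lies over the middle of the foot, 11 mm above its underside. It starts standing on the middle of the blade.
- bracket_b_center (a point): Centre of the second brass corner bracket, the same as the first, beside it on the blade.
Mind the look-alikes: they are no part of the job. Leave any orange or red look-alike of the part that bears shovel_grip alone. Leave any pink look-alike of the part that bears bracket_a_center alone.

How it is judged:
On the way, in this order (a step that is already met when the one before it is completed fails the run):
1. the shovel's front edge rests on the tray's rim with both brackets still on the blade (contact force between shovel and tray above 0.3 N and z of shovel_edge in the frame of tray between 0.02 and 0.085 m and x of shovel_edge in the frame of tray between -0.09 and 0.09 m and y of shovel_edge in the frame of tray between -0.1 and 0.1 m and x of bracket_a_center in the frame of shovel_grip between 0.035 and 0.155 m and y of bracket_a_center in the frame of shovel_grip between -0.05 and 0.05 m and z of bracket_a_center in the frame of shovel_grip between -0.035 and 0.02 m and x of bracket_b_center in the frame of shovel_grip between 0.035 and 0.155 m and y of bracket_b_center in the frame of shovel_grip between -0.05 and 0.05 m and z of bracket_b_center in the frame of shovel_grip between -0.035 and 0.02 m), for 0.1 s.
2. both brackets are in the tray while the shovel's edge is still at the rim (x of bracket_a_center in the frame of tray between -0.073 and 0.073 m and y of bracket_a_center in the frame of tray between -0.073 and 0.073 m and z of bracket_a_center in the frame of tray between 0 and 0.048 m and x of bracket_b_center in the frame of tray between -0.073 and 0.073 m and y of bracket_b_center in the frame of tray between -0.073 and 0.073 m and z of bracket_b_center in the frame of tray between 0 and 0.048 m and z of shovel_edge in the frame of tray between 0.02 and 0.085 m and x of shovel_edge in the frame of tray between -0.09 and 0.09 m and y of shovel_edge in the frame of tray between -0.1 and 0.1 m), for 0.1 s.
At the end, for the whole second after the job is handed in: Both brackets lie inside the metal tray, below its rim; the shovel lies flat on the bench (within 10 degrees and 10 mm in height), at rest and released; the tray stands upright within 30 mm of where it was (x of bracket_a_center in the frame of tray between -0.073 and 0.073 m and y of bracket_a_center in the frame of tray between -0.073 and 0.073 m and z of bracket_a_center in the frame of tray between 0 and 0.048 m and x of bracket_b_center in the frame of tray between -0.073 and 0.073 m and y of bracket_b_center in the frame of tray between -0.073 and 0.073 m and z of bracket_b_center in the frame of tray between 0 and 0.048 m and height (world z) of shovel_grip between 0.018 and 0.038 m and angle between shovel_grip's own z axis and vertical below 0.17 rad and distance of tray from where it was at the start of the episode below 0.03 m and angle between tray's own z axis and vertical below 0.1 rad and linear speed of shovel below 0.02 m/s); the robot touches nothing.
It also fails if it takes over 51 s, if anything falls off the work surface, if the arm or the gripper's body presses on something with over 40 N, if the wrist force passes 120 N, or if a joint passes its speed limit or range.

ROBOT

A 7-joint arm with a two-finger parallel gripper is mounted at the origin on the work surface. World frame = base frame: x ahead of the robot, y to its left, z up, the work surface at z = 0. Lengths are in m, angles in rad, forces in N, time in s.
With the tool pointing down it reaches from about 0.4 to 0.85 m from the base axis. Payload 10.4 kg.
Tool frame: the origin (TCP) lies midway between the tips of the shut fingers; the grasp point (between the pads) lies 19 mm behind it; z points along the fingers, y is the line along which they close (so a half turn about z gives the same grasp; the last joint's range is limited). The gripper opens to 87 mm and grips with 3 to 60 N. Pads are 19 mm wide; open, the fingers measure 117 mm over their backs; the gripper's body (75 mm by 190 mm) begins 51 mm behind the grasp point.
Start: joints at [-1.207, 0.332, -0.065, 1.46, 0.022, 1.35, -0.088], TCP at [0.236, 0.579, 0.223] pointing down, gripper open.
Joint ranges: [-2.6, 2.6], [-0.5, 2.12], [-1.47, 1.34], [0.16, 2.42], [-1.27, 4.41], [0.06, 2.06], [-2.6, 2.6]. Speed limits (rad/s): [2.22, 2.22, 2.79, 2.79, 3.14, 3.14, 3.14].

INTERFACE

Orientations are given as a unit quaternion [x, y, z, w].
In Python, from station import env gives the robot as it stands.
- The arm moves only by the tool play_rows, never from a script. Its argument "commands" is a list of rows, each a list of 3 entries, a list of its own where there are three numbers: the closure, from 0 (fully open) to 1 (shut), then the shift along the tool's x, y, z normalised to -1 to 1, where 1 is 20 cm, then the turn about the tool's z normalised to -1 to 1, where 1 is 2 rad. A call has exactly 5 rows; each row is the pose to reach, as a shift and turn from the pose commanded when the call began, along the tool's axes at that moment; what a row does not reach only later rows make up. A row lasts 1/12 s, in which the tool goes at most 41.7 mm and 7.16 degrees, less where a joint would pass 70% of its speed; a pose out of reach is approached as far as the arm can. A call with a number of a shift or a turn outside -1 to 1 is refused whole. A call with a gripper value outside its range is refused whole. The fingers move at their own pace and stop on an object; the grip force is fixed at half the most. Time passes only in rows, so rows that repeat a pose let the fingers close, or fill a call up. It gives the time, the measured TCP pose, the force, the opening and the grip force at its end, in the units of the state.
- env.read_state(): the state, without advancing time (a new reading comes with each control period).
- env.grab_frame(name): name is "scene" or "top" or "wrist"; returns (picture, depth): 420x560x3 uint8, blue, green, red; 420x560 float32, m along the optical axis (not along the pixel's ray), 0 where there is no reading.
- env.calibration(name): a dict with "K" (3x3 intrinsics, pixels), "extrinsics" (4x4, takes a point from camera to world coordinates); the wrist camera has in their place "T_tool_cam" (4x4, takes a point from camera to tool coordinates, whose origin is the TCP and whose axes are the flange's). Camera axes: x right, y up, looking along -z (the intrinsics and any distortion apply to the point x, -y, -z); pixel columns grow to the right and rows downward; lengths in m; the calibration is good to about 2 mm. A picture is of the moment at which its call begins: read the wrist's pose just before it. calibration takes no time and is no camera call.
- env.close_job(): hands the job in; it is judged then, once.
The state is a dict: "time_s": time; "qpos": joint angles; "dq": joint speeds; "joint_efforts": joint torques, N m; "tcp_pos": TCP position; "tool_rot": TCP orientation; "ft_force": force on the tool from outside, world axes, zero at the start; "ft_torque": the same for the moment, N m; "gripper_width": finger opening in m; "grip_force": force on a finger pad.
Only numpy, scipy, OpenCV 4.12 (cv2) and the standard library are available. Lean on these libraries where they do the work, as an engineer would, in place of code of your own. Each camera call takes 0.05 s, during which the arm holds its last target. There are 200 camera calls.

## Working session

There is one attempt and no reset: what is moved stays moved. The work goes in short steps, Python scripts to look and compute and a tool call to move; the robot and the scene stay as the last step left them, time stands still between calls to the robot, and variables do not carry over. Pictures are saved under pics/ and viewed, at most 10 in all, crops included, and the job is handed in when it is done.

Besides the shell and the picture viewer there is one more tool, called after "Request:" as name(argument=value, ...), one argument or row to a line, values as JSON. play_rows: Moves the arm, as the interface text tells. Its arguments: {"type":"object","properties":{"commands":{"type":"array","items":{"type":"array"}}},"required":["commands"]}

```bash
ls; mkdir -p pics; python3 - <<'E'
from station import env
import cv2,numpy as np
s=env.read_state(); print(s)
for n in ["scene","top"]:
    p,d=env.grab_frame(n); cv2.imwrite(f"pics/{n}0.png",p); np.savez(f"{n}0.npz",p=p,d=d,**env.calibration(n))
    print(env.calibration(n))
print(env.calibration("wrist"))
E
```

```text
pics
{'time_s': 0.0, 'qpos': array([-1.20660554,  0.33290242, -0.06467321,  1.46094326,  0.021602  ,
        1.34990533, -0.08853392]), 'dq': array([ 0.00262209,  0.00040559,  0.00046807, -0.00099132,  0.00065365,
       -0.00141077, -0.00010831]), 'joint_efforts': array([ 1.97544637e-04, -6.23238373e+01,  2.53222726e-02, -3.89924312e+01,
       -6.10962999e-02,  3.92877194e-02,  1.24546186e-04]), 'tcp_pos': array([0.23563505, 0.57845625, 0.22173388]), 'tool_rot': array([ 1.92210579e-01,  9.81353432e-01, -7.24357859e-04, -1.01958866e-04]), 'ft_force': array([ 0.24639553,  0.63497311, -0.196636  ]), 'ft_torque': array([ 0.00206899, -0.01871196,  0.011335  ]), 'grip_force': 0.0, 'gripper_width': 0.08703959842346856}
{'K': array([[414.59628112,   0.        , 280.07025973],
       [  0.        , 414.59628112, 204.84864489],
       [  0.        ,   0.        ,   1.        ]]), 'extrinsics': array([[ 0.80063195, -0.44551645,  0.40062897,  0.76982775],
       [ 0.59909412,  0.6049127 , -0.52456349, -0.44457312],
       [-0.00864389,  0.65999675,  0.75121872,  0.69822502],
       [ 0.       
[... 378 characters left out ...]
51874e-02],
       [ 8.97872806e-04,  5.62063399e-02,  9.98418770e-01,
         8.61726063e-01],
       [ 0.00000000e+00,  0.00000000e+00,  0.00000000e+00,
         1.00000000e+00]])}
{'K': array([[343.8961209 ,   0.        , 276.16595156],
       [  0.        , 343.8961209 , 204.07119328],
       [  0.        ,   0.        ,   1.        ]]), 'T_tool_cam': array([[-1.25689988e-03,  9.63448308e-01,  2.67891353e-01,
         7.28878199e-02],
       [ 9.99999195e-01,  1.16453998e-03,  5.03654902e-04,
         5.79446251e-05],
       [ 1.73275273e-04,  2.67891771e-01, -9.63448997e-01,
        -1.61492004e-01],
       [ 0.00000000e+00,  0.00000000e+00,  0.00000000e+00,
         1.00000000e+00]])}
```

View pics/top0.png

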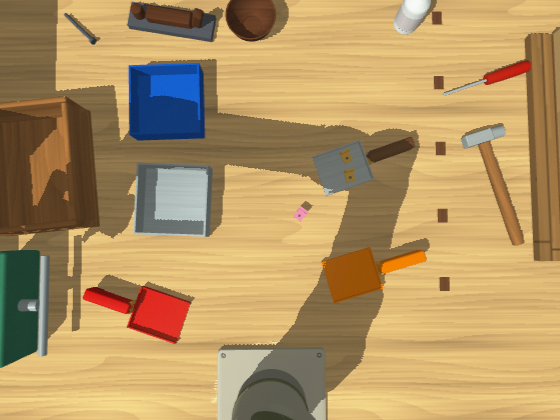

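View pics/scene0.png

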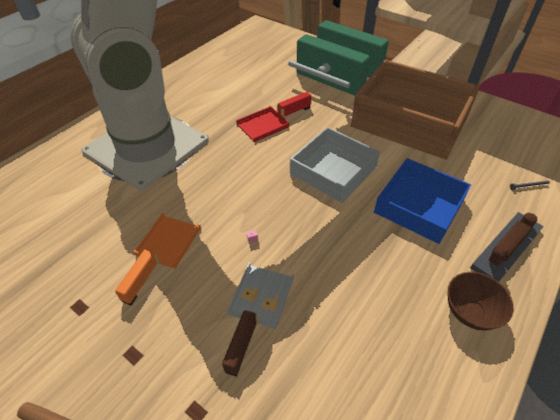

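The top view shows the shovel handle from about (413,140) to (370,157), the blade around (343,168) with both brackets at (347,158) and (350,176), and the tray around (173,200). The blue bin is at (167,100). Orange and red decoys are below. Next I'll enlarge both areas.

```bash
python3 - <<'E'
import cv2,numpy as np
p=np.load("top0.npz")["p"]
a=cv2.resize(p[125:205,300:425],None,fx=6,fy=6,interpolation=2)
b=cv2.resize(p[155:245,125:220],None,fx=6,fy=6,interpolation=2)
def g(im,x0,y0):
    for i in range(0,im.shape[1],60): cv2.putText(im,str(x0+i//6),(i,10),0,.4,(0,0,255),1);cv2.line(im,(i,0),(i,im.shape[0]),(0,255,255),1)
    for i in range(0,im.shape[0],60): cv2.putText(im,str(y0+i//6),(0,i+10),0,.4,(0,0,255),1);cv2.line(im,(0,i),(im.shape[1],i),(0,255,255),1)
    return im
cv2.imwrite("pics/sh.png",g(a,300,125)); cv2.imwrite("pics/tr.png",g(b,125,155))
E
```

```text
(no output)
```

View pics/sh.png

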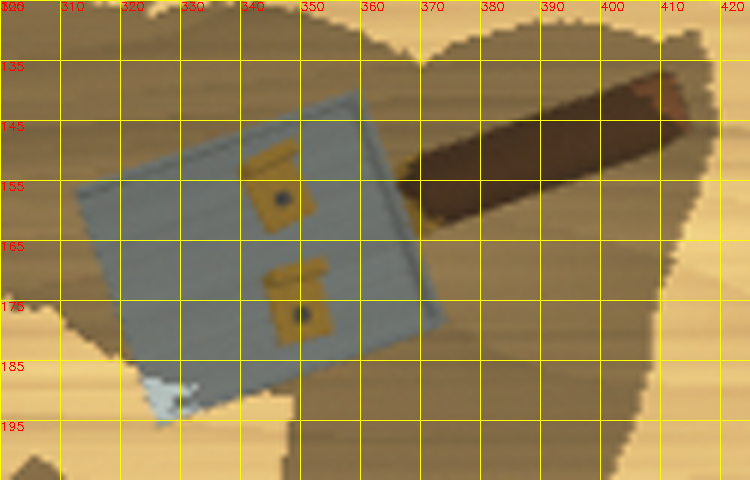

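View pics/tr.png

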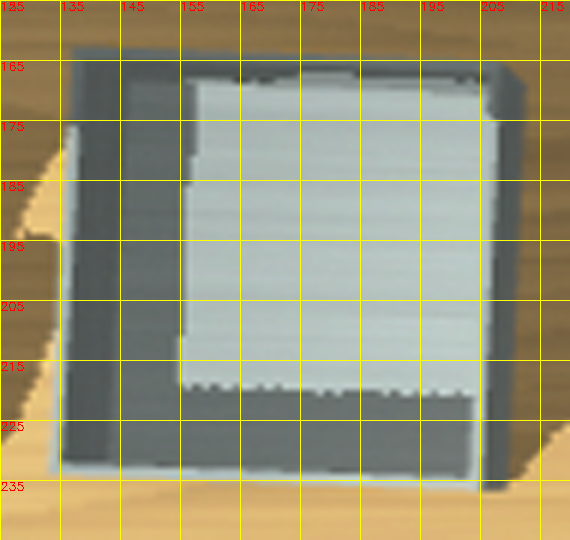

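```bash
cat > h.py <<'E'
import numpy as np
def px(name,u,v,z):
    d=np.load(name+"0.npz");K,T=d["K"],d["extrinsics"]
    r=np.linalg.inv(K)@[u,v,1]; r=T[:3,:3]@[r[0],-r[1],-r[2]]; c=T[:3,3]
    return c+r*(z-c[2])/r[2]
E
python3 - <<'E'
from h import *
np.set_printoptions(precision=4,suppress=True)
for l,u,v,z in [("fl",312.5,157,.009),("fr",326,195,.009),("bl",359.5,140,.016),("br",373.5,178,.016),("hfront",372,156.5,.044),("hrear",407,143.2,.044),
 ("tTL",137.5,163,.05),("tTR",206,165,.05),("tBR",205,236,.05),("tBL",133.5,233,.05)]:
    print(l,px("top",u,v,z))
d=np.load("top0.npz")["d"]; T=np.load("top0.npz")["extrinsics"];K=np.load("top0.npz")["K"]
for l,u,v in [("handle",390,150),("blade",335,165),("bench",330,120),("trayfloor",175,195),("rim",205,200),("rim",206,200),("rim",204,200)]:
    D=d[v,u]; print(l,(T@np.r_[(u-K[0,2])*D/K[0,0],-(v-K[1,2])*D/K[1,1],-D,1])[:3])
E
```

```text
fl [ 0.5303 -0.095   0.009 ]
fr [ 0.4459 -0.1236  0.009 ]
bl [ 0.5659 -0.198   0.016 ]
br [ 0.4817 -0.2271  0.016 ]
hfront [ 0.5235 -0.2182  0.044 ]
hrear [ 0.5515 -0.2931  0.044 ]
tTL [0.5118 0.276  0.05  ]
tTR [0.5066 0.1321 0.05  ]
tBR [0.3578 0.1336 0.05  ]
tBL [0.3651 0.2822 0.05  ]
handle [ 0.5372 -0.2568  0.0436]
blade [ 0.5129 -0.1449  0.0052]
bench [ 0.6151 -0.1357  0.0019]
trayfloor [0.4489 0.2098 0.0022]
rim [0.433  0.1341 0.0489]
rim [0.4328 0.1317 0.0508]
rim [0.4372 0.1453 0.0035]
```

Request:
play_rows(
  commands=[
    [0.3, [-0.18, -0.09, 0], 0],
    [0.3, [-0.36, -0.18, 0], 0],
    [0.3, [-0.54, -0.27, 0], 0],
    [0.3, [-0.72, -0.36, 0], 0],
    [0.3, [-0.9, -0.45, 0], 0],
  ],
)

```text
time_s: 0.52
tcp_pos: [0.3693, 0.4258, 0.2223]
tool_rot: [0.192, 0.981, -0.0, -0.0]
ft_force: [1.5, 0.7, 0.1]
gripper_width: 0.0642
grip_force: 0.0
```

Request:
play_rows(
  commands=[
    [0.3, [-0.14, -0.15, 0], 0],
    [0.3, [-0.28, -0.3, 0], 0],
    [0.3, [-0.42, -0.45, 0], 0],
    [0.3, [-0.56, -0.6, 0], 0],
    [0.3, [-0.7, -0.75, 0], 0],
  ],
)

```text
time_s: 0.93
tcp_pos: [0.4417, 0.2338, 0.2223]
tool_rot: [0.192, 0.981, 0.0, -0.0]
ft_force: [0.6, 0.1, -0.4]
gripper_width: 0.0606
grip_force: 0.0
```

Request:
play_rows(
  commands=[
    [0.3, [-0.14, -0.15, 0], 0],
    [0.3, [-0.28, -0.3, 0], 0],
    [0.3, [-0.42, -0.45, 0], 0],
    [0.3, [-0.56, -0.6, 0], 0],
    [0.3, [-0.7, -0.75, 0], 0],
  ],
)

```text
time_s: 1.35
tcp_pos: [0.5148, 0.0421, 0.2225]
tool_rot: [0.192, 0.981, 0.0, -0.0]
ft_force: [1.0, -0.2, -0.1]
gripper_width: 0.0608
grip_force: 0.0
```

Request:
play_rows(
  commands=[
    [0.3, [-0.08, -0.15, 0], 0.06],
    [0.3, [-0.16, -0.3, 0], 0.12],
    [0.3, [-0.24, -0.45, 0], 0.18],
    [0.3, [-0.32, -0.6, 0], 0.24],
    [0.3, [-0.4, -0.75, 0], 0.3],
  ],
)

```text
time_s: 1.77
tcp_pos: [0.5319, -0.1266, 0.2224]
tool_rot: [0.476, 0.879, 0.0, -0.0]
ft_force: [1.3, 0.1, 0.1]
gripper_width: 0.061
grip_force: 0.0
```

Request:
play_rows(
  commands=[
    [0.3, [-0.18, -0.09, 0.1], 0.03],
    [0.3, [-0.36, -0.18, 0.2], 0.06],
    [0.3, [-0.54, -0.27, 0.3], 0.09],
    [0.3, [-0.72, -0.36, 0.4], 0.12],
    [0.3, [-0.757, -0.378, 0.4], 0.1215],
  ],
)

```text
time_s: 2.18
tcp_pos: [0.5503, -0.2968, 0.1393]
tool_rot: [0.58, 0.815, -0.001, -0.001]
ft_force: [-0.4, 0.8, -0.8]
gripper_width: 0.0611
grip_force: 0.0
```

```bash
cat >> h.py <<'E'
from scipy.spatial.transform import Rotation as Rn
def snap(tag):
    from station import env; import cv2
    s=env.read_state(); p,d=env.grab_frame("wrist"); cv2.imwrite(f"pics/{tag}.png",p)
    c=env.calibration("wrist"); T=np.eye(4); T[:3,:3]=Rn.from_quat(s["tool_rot"]).as_matrix(); T[:3,3]=s["tcp_pos"]
    np.savez(tag+"0.npz",p=p,d=d,K=c["K"],extrinsics=T@c["T_tool_cam"]); return s,p
E
python3 - <<'E'
from h import *
s,p=snap("w1"); print(s["tcp_pos"],Rn.from_quat(s["tool_rot"]).as_matrix().round(3),s["qpos"].round(2),s["ft_force"])
E
```

```text
[ 0.55034385 -0.29684716  0.13931248] [[-0.328  0.945 -0.004]
 [ 0.945  0.328 -0.001]
 [ 0.001 -0.004 -1.   ]] [-0.08  0.45  0.65  1.59 -0.28  1.2   0.96] [-0.44215345  0.76899762 -0.79079818]
```

View pics/w1.png

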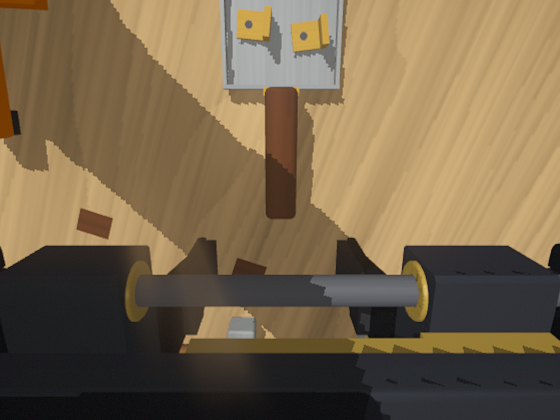

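The handle runs from (281,90) to the rear end at (281,216), straight up the image and centred. Next I'll convert this to tool coordinates.

```bash
python3 - <<'E'
from h import *
from station import env
s=env.read_state();R=Rn.from_quat(s["tool_rot"]).as_matrix()
for u,v,z in [(281,216,.03),(281,214,.044),(281,96,.044),(222,89,.016),(341,89,.016),(253,24,.01),(310,34,.01)]:
    P=px("w1",u,v,z); print(u,v,P.round(4),(R.T@(P-s["tcp_pos"])).round(4))
E
```

```text
281 216 [ 0.558  -0.3074  0.03  ] [-0.01    0.0059  0.1092]
281 214 [ 0.5558 -0.3017  0.044 ] [-0.004   0.0057  0.0952]
281 96 [ 0.5268 -0.2186  0.044 ] [0.084  0.0055 0.0951]
222 89 [ 0.4811 -0.2278  0.016 ] [ 0.0903 -0.0406  0.1234]
341 89 [ 0.5695 -0.1973  0.016 ] [0.0902 0.053  0.1229]
253 24 [ 0.489  -0.1747  0.01  ] [ 0.1379 -0.0157  0.1292]
310 34 [ 0.5327 -0.167   0.01  ] [0.1308 0.0281 0.129 ]
```

Request:
play_rows(
  commands=[
    [0.3, [0.02, 0.028, 0.15], 0],
    [0.3, [0.02, 0.028, 0.3], 0],
    [0.3, [0.02, 0.028, 0.4], 0],
    [0.3, [0.02, 0.028, 0.4], 0],
    [0.3, [0.02, 0.028, 0.4], 0],
  ],
)

```text
time_s: 2.65
tcp_pos: [0.5559, -0.287, 0.062]
tool_rot: [0.577, 0.817, -0.0, -0.001]
ft_force: [0.4, -0.1, 1.0]
gripper_width: 0.0609
grip_force: 0.0
```

```bash
python3 - <<'E'
from h import *
from station import env
s=env.read_state();R=Rn.from_quat(s["tool_rot"]).as_matrix();print(s["tcp_pos"],s["ft_force"],R.round(3).tolist())
for P in [(.5569,-.3046,.03),(.5268-.0005,-.2186,.044),(.5253,-.2125,.016)]:
    print((R.T@(P-s["tcp_pos"])).round(4))
E
```

```text
[ 0.55586191 -0.28700586  0.0619901 ] [ 0.38820412 -0.05982994  0.98472049] [[-0.334, 0.942, -0.002], [0.942, 0.334, 0.001], [0.001, -0.002, -1.0]]
[-0.017  -0.0048  0.032 ]
[ 0.0743 -0.0049  0.0181]
[ 0.0804 -0.0038  0.0461]
```

Request:
play_rows(
  commands=[
    [0.3, [-0.025, -0.023, 0.1], 0],
    [0.3, [-0.025, -0.023, 0.2], 0],
    [0.3, [-0.025, -0.023, 0.26], 0],
    [0.3, [-0.025, -0.023, 0.26], 0],
    [0.5, [-0.025, -0.023, 0.26], 0],
  ],
)

```text
time_s: 3.07
tcp_pos: [0.5543, -0.2935, 0.0114]
tool_rot: [0.577, 0.817, 0.0, 0.0]
ft_force: [-0.2, 0.8, 0.8]
gripper_width: 0.0587
grip_force: 0.0
```

Request:
play_rows(
  commands=[
    [0.72, [0, 0, 0], 0],
    [0.72, [0, 0, 0], 0],
    [0.72, [0, 0, 0], 0],
    [0.74, [0, 0, 0], 0],
    [0.74, [0, 0, 0], 0],
  ],
)

```text
time_s: 3.48
tcp_pos: [0.554, -0.2936, 0.0109]
tool_rot: [0.577, 0.817, 0.0, 0.0]
ft_force: [-0.2, -0.4, 0.4]
gripper_width: 0.029
grip_force: 0.0
```

Request:
play_rows(
  commands=[
    [0.74, [0, 0, 0], 0],
    [0.74, [0, 0, 0], 0],
    [0.74, [0, 0, 0], 0],
    [0.74, [0, 0, 0], 0],
    [0.74, [0, 0, 0], 0],
  ],
)

```text
time_s: 3.9
tcp_pos: [0.5535, -0.2938, 0.0106]
tool_rot: [0.577, 0.817, -0.0, -0.0]
ft_force: [-3.0, -1.5, 4.0]
gripper_width: 0.0241
grip_force: 30.0
```

Request:
play_rows(
  commands=[
    [0.8, [0, 0, 0], 0],
    [0.8, [0, 0, 0], 0],
    [0.8, [0, 0, 0], 0],
    [0.8, [0, 0, 0], 0],
    [0.8, [0, 0, 0], 0],
  ],
)

```text
time_s: 4.32
tcp_pos: [0.5536, -0.2938, 0.0106]
tool_rot: [0.577, 0.817, -0.0, -0.0]
ft_force: [-3.9, -1.2, 4.5]
gripper_width: 0.0237
grip_force: 30.0
```

Request:
play_rows(
  commands=[
    [1, [0, 0, 0], 0],
    [1, [0, 0, 0], 0],
    [1, [0, 0, 0], 0],
    [1, [0, 0, 0], 0],
    [1, [0, 0, 0], 0],
  ],
)

```text
time_s: 4.73
tcp_pos: [0.5536, -0.2938, 0.0106]
tool_rot: [0.577, 0.817, -0.0, -0.0]
ft_force: [-3.8, -0.3, 5.8]
gripper_width: 0.0234
grip_force: 30.0
```

Request:
play_rows(
  commands=[
    [1, [0, 0, -0.02], 0],
    [1, [0, 0, -0.04], 0],
    [1, [0, 0, -0.05], 0],
    [1, [0, 0, -0.05], 0],
    [1, [0, 0, -0.05], 0],
  ],
)

```text
time_s: 5.15
tcp_pos: [0.5541, -0.2932, 0.0205]
tool_rot: [0.577, 0.817, 0.0, 0.0]
ft_force: [0.2, 0.0, -4.6]
gripper_width: 0.0238
grip_force: 30.0
```

```bash
cat >> h.py <<'E'
def prof(tag):
    # shovel heights in tool frame from wrist depth: fit plane to blade, line along handle
    z=np.load(tag+"0.npz");K,T,D=z["K"],z["extrinsics"],z["d"]
    v,u=np.mgrid[0:420,0:560]; P=np.stack([(u-K[0,2])*D/K[0,0],-(v-K[1,2])*D/K[1,1],-D,np.ones_like(D)],-1)@T.T
    return P[...,:3]
E
python3 - <<'E'
from h import *
s,p=snap("w2"); print(s["tcp_pos"],s["ft_force"],s["ft_torque"],s["gripper_width"])
P=prof("w2"); print([(v,P[v,281].round(4).tolist()) for v in range(0,300,12)])
E
```

```text
[ 0.55408047 -0.29324603  0.0204522 ] [ 0.2340606   0.04979231 -4.55618488] [-0.34496568 -0.07370531  0.00771724] 0.02377067261124501
[(0, [0.5167, -0.1803, 0.0127]), (12, [0.5183, -0.1847, 0.0122]), (24, [0.52, -0.1894, 0.0132]), (36, [0.5216, -0.1938, 0.012]), (48, [0.5233, -0.1987, 0.0134]), (60, [0.525, -0.2033, 0.0121]), (72, [0.5275, -0.2117, 0.0505]), (84, [0.5289, -0.2157, 0.0526]), (96, [0.5302, -0.2196, 0.0529]), (108, [0.5316, -0.2235, 0.0526]), (120, [0.5331, -0.2274, 0.0523]), (132, [0.5345, -0.2315, 0.0518]), (144, [0.536, -0.2356, 0.0524]), (156, [0.5375, -0.2399, 0.0518]), (168, [0.539, -0.2439, 0.0537]), (180, [0.5406, -0.2484, 0.053]), (192, [0.5422, -0.253, 0.0523]), (204, [0.5439, -0.2576, 0.0521]), (216, [0.5454, -0.2619, 0.0533]), (228, [0.5472, -0.267, 0.052]), (240, [0.5487, -0.2711, 0.0541]), (252, [0.5505, -0.2763, 0.0532]), (264, [0.5523, -0.2812, 0.0533]), (276, [0.545, -0.2625, 0.1024]), (288, [0.5451, -0.2632, 0.1073])]
```

View pics/w2.png

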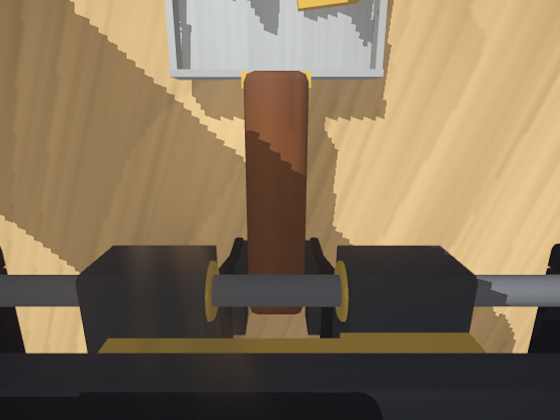

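The shovel hangs level by about 8 mm, held at its rear end. Now I'll test lighter closures here, just above the bench.

Request:
play_rows(
  commands=[
    [0.73, [0, 0, 0], 0],
    [0.73, [0, 0, 0], 0],
    [0.73, [0, 0, 0], 0],
    [0.73, [0, 0, 0], 0],
    [0.73, [0, 0, 0], 0],
  ],
)

```text
time_s: 5.62
tcp_pos: [0.5539, -0.2935, 0.0205]
tool_rot: [0.577, 0.817, 0.0, -0.0]
ft_force: [-1.0, -0.7, -3.0]
gripper_width: 0.0236
grip_force: 16.6
```

Request:
play_rows(
  commands=[
    [0.725, [0, 0, 0], 0],
    [0.725, [0, 0, 0], 0],
    [0.725, [0, 0, 0], 0],
    [0.725, [0, 0, 0], 0],
    [0.725, [0, 0, 0], 0],
  ],
)

```text
time_s: 6.03
tcp_pos: [0.5539, -0.2935, 0.0205]
tool_rot: [0.577, 0.817, 0.0, 0.0]
ft_force: [-0.8, 0.5, -3.1]
gripper_width: 0.024
grip_force: 2.3
```

Request:
play_rows(
  commands=[
    [0.72, [0, 0, 0], 0],
    [0.72, [0, 0, 0], 0],
    [0.72, [0, 0, 0], 0],
    [0.72, [0, 0, 0], 0],
    [0.72, [0, 0, 0], 0],
  ],
)

```text
time_s: 6.45
tcp_pos: [0.554, -0.2936, 0.0207]
tool_rot: [0.577, 0.817, 0.0, 0.0]
ft_force: [0.3, -0.2, 0.0]
gripper_width: 0.0245
grip_force: 0.0
```

Request:
play_rows(
  commands=[
    [0.72, [0, 0, 0.03], 0],
    [0.72, [0, 0, 0.05], 0],
    [0.73, [0, 0, 0.05], 0],
    [0.8, [0, 0, 0.05], 0],
    [0.8, [0, 0, 0.05], 0],
  ],
)

```text
time_s: 6.87
tcp_pos: [0.5535, -0.2933, 0.01]
tool_rot: [0.577, 0.817, -0.0, -0.001]
ft_force: [-0.1, 1.0, -3.9]
gripper_width: 0.0238
grip_force: 30.0
```

Request:
play_rows(
  commands=[
    [0.8, [0, 0, 0], 0],
    [0.727, [0, 0, 0], 0],
    [0.727, [0, 0, -0.02], 0],
    [0.727, [0, 0, -0.05], 0],
    [0.727, [0, 0, -0.05], 0],
  ],
)

```text
time_s: 7.28
tcp_pos: [0.5545, -0.294, 0.022]
tool_rot: [0.577, 0.817, 0.0, 0.001]
ft_force: [-0.2, 0.5, -2.9]
gripper_width: 0.0238
grip_force: 7.9
```

```bash
cat >> h.py <<'E'
def chk(tag):
    s,p=snap(tag); P=prof(tag); print(s["time_s"],s["tcp_pos"],s["ft_force"],s["ft_torque"],s["gripper_width"],s["grip_force"])
    d0=P[230,281]
    A=np.array([[np.hypot(*(P[v,281]-d0)[:2]),P[v,281,2]] for v in range(85,262,3)]);print("handle slope deg",np.degrees(np.arctan(np.polyfit(A[:,0]*np.sign(230-np.arange(85,262,3)),A[:,1],1))).round(2)[0])
    for v in range(0,270,20): print(v,P[v,281].round(4).tolist(),end=' ')
E
python3 -c "
from h import *
chk('w3')"
```

```text
7.2833 [ 0.55446874 -0.29399403  0.02202177] [-0.17610868  0.51627596 -2.874244  ] [-0.09406722  0.08949864  0.00039103] 0.023833569618493738 7.937172341044061
handle slope deg -3.62
0 [0.5167, -0.1794, 0.0077] 20 [0.5195, -0.1872, 0.0079] 40 [0.5224, -0.1956, 0.0106] 60 [0.5253, -0.2036, 0.01] 80 [0.5288, -0.2149, 0.0506] 100 [0.5311, -0.2215, 0.0528] 120 [0.5335, -0.2282, 0.0509] 140 [0.536, -0.2352, 0.0508] 160 [0.5385, -0.2423, 0.0518] 180 [0.541, -0.2494, 0.0532] 200 [0.5437, -0.2569, 0.0532] 220 [0.5463, -0.2641, 0.0551] 240 [0.5491, -0.2719, 0.0553] 260 [0.5521, -0.2803, 0.0548]
```

Request:
play_rows(
  commands=[
    [0.727, [0, 0, 0.025], 0],
    [0.727, [0, 0, 0.05], 0],
    [0.727, [0, 0, 0.055], 0],
    [1, [0, 0, 0.055], 0],
    [1, [0, 0, 0.055], 0],
  ],
)

```text
time_s: 7.75
tcp_pos: [0.5538, -0.2935, 0.0091]
tool_rot: [0.577, 0.817, -0.0, -0.0]
ft_force: [0.9, -0.9, -2.0]
gripper_width: 0.0238
grip_force: 30.0
```

Request:
play_rows(
  commands=[
    [1, [0, 0, 0], 0],
    [1, [0, 0, -0.015], 0],
    [1, [0, 0, -0.05], 0],
    [1, [0, 0, -0.1], 0],
    [1, [0, 0, -0.15], 0],
  ],
)

```text
time_s: 8.17
tcp_pos: [0.5537, -0.2936, 0.0405]
tool_rot: [0.577, 0.817, -0.0, -0.0]
ft_force: [-0.1, -0.2, -3.9]
gripper_width: 0.024
grip_force: 30.0
```

Request:
play_rows(
  commands=[
    [1, [0, 0, -0.05], 0],
    [1, [0, 0, -0.1], 0],
    [1, [0, 0, -0.15], 0],
    [1, [0, 0, -0.2], 0],
    [1, [0, 0, -0.25], 0],
  ],
)

```text
time_s: 8.58
tcp_pos: [0.5539, -0.2935, 0.0907]
tool_rot: [0.577, 0.817, 0.0, 0.0]
ft_force: [0.1, 1.3, -4.3]
gripper_width: 0.0241
grip_force: 30.0
```

Request:
play_rows(
  commands=[
    [1, [0, 0, -0.05], 0],
    [1, [0, 0, -0.08], 0],
    [1, [0, 0, -0.1], 0],
    [1, [0, 0, -0.1], 0],
    [1, [0, 0, -0.1], 0],
  ],
)

```text
time_s: 9.0
tcp_pos: [0.5538, -0.2934, 0.1093]
tool_rot: [0.577, 0.817, 0.0, -0.0]
ft_force: [0.3, -0.2, -4.1]
gripper_width: 0.0236
grip_force: 30.0
```

```bash
python3 -c "
from h import *
chk('w4')"
```

```text
9.0 [ 0.55375923 -0.29343928  0.10932793] [ 0.25559157 -0.2103265  -4.08835311] [-2.90250370e-01 -1.06825596e-01 -2.86734241e-04] 0.02355252627111263 29.999361815862358
handle slope deg -0.05
0 [0.5167, -0.1812, 0.1042] 20 [0.5193, -0.1886, 0.1045] 40 [0.522, -0.196, 0.1039] 60 [0.5248, -0.2038, 0.1039] 80 [0.5281, -0.2146, 0.1412] 100 [0.5304, -0.2211, 0.1432] 120 [0.5327, -0.2276, 0.1433] 140 [0.5352, -0.2344, 0.1421] 160 [0.5376, -0.2412, 0.143] 180 [0.5402, -0.2483, 0.1434] 200 [0.5428, -0.2558, 0.1429] 220 [0.5455, -0.2633, 0.1431] 240 [0.5485, -0.2716, 0.142] 260 [0.5299, -0.2243, 0.2708]
```

Request:
play_rows(
  commands=[
    [1, [0.01, 0, 0], 0],
    [1, [0.04, 0, 0], 0],
    [1, [0.08, 0, 0], 0],
    [1, [0.12, 0, 0], 0],
    [1, [0.16, 0, 0], 0],
  ],
)

```text
time_s: 9.47
tcp_pos: [0.5428, -0.2621, 0.1093]
tool_rot: [0.577, 0.817, 0.0, -0.0]
ft_force: [0.4, 0.0, -3.3]
gripper_width: 0.024
grip_force: 30.0
```

Request:
play_rows(
  commands=[
    [1, [0.05, -0.004, 0], 0],
    [1, [0.1, -0.008, 0], 0],
    [1, [0.15, -0.012, 0], 0],
    [1, [0.2, -0.016, 0], 0],
    [1, [0.25, -0.02, 0], 0],
  ],
)

```text
time_s: 9.88
tcp_pos: [0.5222, -0.2165, 0.1096]
tool_rot: [0.577, 0.817, 0.0, -0.0]
ft_force: [-0.1, 0.2, -3.4]
gripper_width: 0.024
grip_force: 30.0
```

Request:
play_rows(
  commands=[
    [1, [0.05, -0.004, 0], 0],
    [1, [0.1, -0.008, 0], 0],
    [1, [0.15, -0.012, 0], 0],
    [1, [0.2, -0.016, 0], 0],
    [1, [0.25, -0.02, 0], 0],
  ],
)

```text
time_s: 10.3
tcp_pos: [0.5017, -0.1709, 0.1095]
tool_rot: [0.577, 0.817, 0.0, 0.0]
ft_force: [-0.2, 1.0, -3.2]
gripper_width: 0.024
grip_force: 30.0
```

Request:
play_rows(
  commands=[
    [1, [0.05, -0.004, 0], 0],
    [1, [0.1, -0.008, 0], 0],
    [1, [0.15, -0.012, 0], 0],
    [1, [0.2, -0.016, 0], 0],
    [1, [0.25, -0.02, 0], 0],
  ],
)

```text
time_s: 10.72
tcp_pos: [0.4813, -0.1252, 0.1096]
tool_rot: [0.577, 0.817, 0.0, 0.0]
ft_force: [0.1, 0.2, -3.3]
gripper_width: 0.0237
grip_force: 30.0
```

Request:
play_rows(
  commands=[
    [1, [0.05, -0.004, 0], 0],
    [1, [0.1, -0.008, 0], 0],
    [1, [0.15, -0.012, 0], 0],
    [1, [0.2, -0.016, 0], 0],
    [1, [0.25, -0.02, 0], 0],
  ],
)

```text
time_s: 11.13
tcp_pos: [0.4607, -0.0795, 0.1095]
tool_rot: [0.577, 0.817, 0.0, 0.0]
ft_force: [-0.4, 0.2, -3.5]
gripper_width: 0.0239
grip_force: 30.0
```

Request:
play_rows(
  commands=[
    [1, [0.05, -0.004, 0], 0],
    [1, [0.1, -0.008, 0], 0],
    [1, [0.14, -0.012, 0], 0],
    [1, [0.17, -0.012, 0], 0],
    [1, [0.19, -0.012, 0], 0],
  ],
)

```text
time_s: 11.55
tcp_pos: [0.4459, -0.0445, 0.1096]
tool_rot: [0.577, 0.817, 0.0, -0.0]
ft_force: [0.4, 0.7, -4.4]
gripper_width: 0.0239
grip_force: 30.0
```

Request:
play_rows(
  commands=[
    [1, [0, 0, 0], 0.005],
    [1, [0, 0, 0], 0.02],
    [1, [0, 0, 0], 0.04],
    [1, [0, 0, 0], 0.06],
    [1, [0, 0, 0], 0.08],
  ],
)

```text
time_s: 11.97
tcp_pos: [0.4464, -0.0458, 0.1096]
tool_rot: [0.642, 0.767, -0.0, 0.0]
ft_force: [0.3, -0.6, -3.7]
gripper_width: 0.0239
grip_force: 30.0
```

Request:
play_rows(
  commands=[
    [1, [0, 0, 0], 0.02],
    [1, [0, 0, 0], 0.04],
    [1, [0, 0, 0], 0.06],
    [1, [0, 0, 0], 0.08],
    [1, [0, 0, 0], 0.099],
  ],
)

```text
time_s: 12.38
tcp_pos: [0.4464, -0.0458, 0.1095]
tool_rot: [0.714, 0.7, -0.0, 0.0]
ft_force: [-0.9, -0.5, -4.5]
gripper_width: 0.0238
grip_force: 30.0
```

```bash
python3 - <<'E'
from h import *
import cv2
from station import env
chk('w5'); p,d=env.grab_frame("top"); np.savez("top1.npz",p=p,d=d)
q,_=env.grab_frame("scene")
a=cv2.resize(p[130:270,110:410],(750,350)); b=cv2.resize(q[100:280,230:430],(220,200)); 
cv2.imwrite("pics/c1.png",a)
E
```

```text
12.3833 [ 0.44635119 -0.04580439  0.10953463] [-0.87098308 -0.53623087 -4.49628796] [-0.37219542  0.081836    0.0335218 ] 0.02380825319280636 29.998480794019997
handle slope deg -0.02
0 [0.4515, 0.073, 0.1023] 20 [0.4513, 0.0651, 0.1026] 40 [0.4512, 0.057, 0.1025] 60 [0.451, 0.0486, 0.1028] 80 [0.4503, 0.0371, 0.1432] 100 [0.4502, 0.0303, 0.1437] 120 [0.4501, 0.0235, 0.1447] 140 [0.4499, 0.0164, 0.1442] 160 [0.4498, 0.009, 0.1438] 180 [0.4497, 0.0015, 0.144] 200 [0.4496, -0.0064, 0.1433] 220 [0.4494, -0.0146, 0.1431] 240 [0.4493, -0.0226, 0.1439] 260 [0.4491, -0.0314, 0.1435]
```

View pics/c1.png

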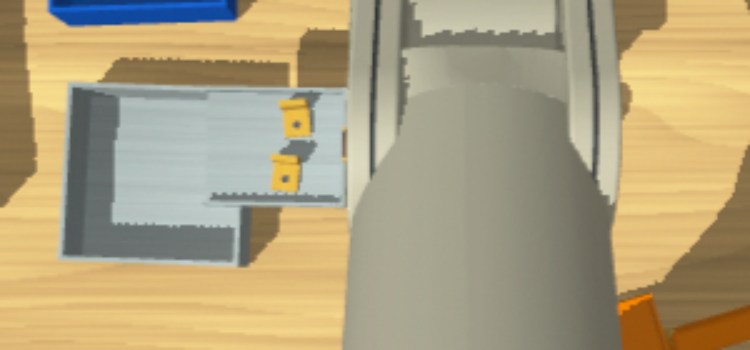

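Both brackets are still on the blade. The front edge runs from crop (207,92) to (208,203), i.e. image (193,167) to (193,211), hovering over the tray's near rim.

```bash
python3 - <<'E'
from h import *
print(px("top",193,167,.112),px("top",193.3,211,.104),px("top",193.2,189,.102))
for u,v in [(224,177.4),(224.2,200)]: print(px("top",u,v,.11))
E
```

```text
[0.4914988  0.14522675 0.112     ] [0.40654955 0.14596443 0.104     ] [0.44984152 0.14686617 0.102     ]
[0.47109099 0.08541501 0.11      ]
[0.42707059 0.08496625 0.11      ]
```

Request:
play_rows(
  commands=[
    [1, [0.01, 0, 0.01], 0],
    [1, [0.02, 0, 0.03], 0],
    [1, [0.03, 0, 0.06], 0],
    [1, [0.04, 0, 0.09], 0],
    [1, [0.04, 0, 0.12], 0],
  ],
)

```text
time_s: 12.95
tcp_pos: [0.4461, -0.0367, 0.0846]
tool_rot: [0.713, 0.701, -0.0, -0.0]
ft_force: [0.0, -0.2, -3.9]
gripper_width: 0.0239
grip_force: 30.0
```

Request:
play_rows(
  commands=[
    [1, [0, 0, 0.03], 0],
    [1, [0, 0, 0.06], 0],
    [1, [0, 0, 0.09], 0],
    [1, [0, 0, 0.11], 0],
    [1, [0, 0, 0.12], 0],
  ],
)

```text
time_s: 13.37
tcp_pos: [0.446, -0.0373, 0.0608]
tool_rot: [0.713, 0.701, -0.0, -0.0]
ft_force: [-0.9, -0.2, -4.0]
gripper_width: 0.0238
grip_force: 30.0
```

Request:
play_rows(
  commands=[
    [1, [0, 0, 0.005], 0],
    [1, [0, 0, 0.01], 0],
    [1, [0, 0, 0.015], 0],
    [1, [0, 0, 0.02], 0],
    [1, [0, 0, 0.02], 0],
  ],
)

```text
time_s: 13.78
tcp_pos: [0.4467, -0.0373, 0.0578]
tool_rot: [0.713, 0.701, 0.0, 0.0]
ft_force: [-0.2, -0.1, -0.4]
gripper_width: 0.0236
grip_force: 30.0
```

```bash
python3 - <<'E'
from h import *
chk('w6')
E
```

```text
13.7833 [ 0.44671116 -0.03726073  0.05780533] [-0.20259278 -0.12157442 -0.35519951] [0.06081022 0.14504896 0.06140739] 0.023601980949698526 30.001183915883303
handle slope deg 7.87
0 [0.4514, 0.0813, 0.0518] 20 [0.4513, 0.0733, 0.0526] 40 [0.4512, 0.0651, 0.0532] 60 [0.4511, 0.0568, 0.0537] 80 [0.4504, 0.0456, 0.0917] 100 [0.4503, 0.0388, 0.0935] 120 [0.4502, 0.032, 0.0925] 140 [0.4501, 0.025, 0.0934] 160 [0.45, 0.0176, 0.0921] 180 [0.4499, 0.0102, 0.0931] 200 [0.4498, 0.0023, 0.0925] 220 [0.4497, -0.0063, 0.0907] 240 [0.4495, -0.0141, 0.0921] 260 [0.4494, -0.0224, 0.0928]
```

Request:
play_rows(
  commands=[
    [1, [0, 0, 0], 0],
    [0.728, [0, 0, 0], 0],
    [0.727, [0, 0, 0], 0],
    [0.727, [0.005, 0, -0.03], 0],
    [0.727, [0.015, 0, -0.075], 0],
  ],
)

```text
time_s: 14.25
tcp_pos: [0.4455, -0.0344, 0.0723]
tool_rot: [0.713, 0.701, -0.001, -0.001]
ft_force: [0.6, 0.6, -2.4]
gripper_width: 0.0241
grip_force: 12.5
```

```bash
python3 - <<'E'
from h import *
chk('w7')
E
```

```text
14.25 [ 0.44546359 -0.03442243  0.07227317] [ 0.64677592  0.64267888 -2.36505918] [-0.18793047  0.05175118  0.01252948] 0.024050957475029812 12.455778142903
handle slope deg 6.04
0 [0.4502, 0.0849, 0.0632] 20 [0.4501, 0.0767, 0.0642] 40 [0.45, 0.0683, 0.0654] 60 [0.4498, 0.0601, 0.0649] 80 [0.4493, 0.0485, 0.1049] 100 [0.4492, 0.0418, 0.1045] 120 [0.4491, 0.0348, 0.1052] 140 [0.449, 0.0277, 0.1054] 160 [0.4489, 0.0202, 0.1051] 180 [0.4487, 0.0127, 0.1055] 200 [0.4486, 0.0049, 0.106] 220 [0.4485, -0.0031, 0.1062] 240 [0.4484, -0.0114, 0.1062] 260 [0.4482, -0.0195, 0.1073]
```

```bash
cat >> h.py <<'E'
def chk(tag):
    s,p=snap(tag); P=prof(tag); print(s["time_s"],s["tcp_pos"].round(4),s["ft_force"].round(1),s["gripper_width"].round(5),s["grip_force"].round(1))
    Q=P[95:250,268:294].reshape(-1,3)
    m=abs(Q[:,2]-np.median(Q[:,2]))<.03; a=np.polyfit(Q[m,1],Q[m,2],1)
    b=P[0:58,215:345].reshape(-1,3); k=np.median(b[:,2]); b=b[abs(b[:,2]-k)<.006]; c=np.polyfit(b[:,1],b[:,2],1)
    print("handle deg",np.degrees(np.arctan(a[0])).round(2),"blade",np.degrees(np.arctan(c[0])).round(2),"edge z approx",(np.polyval(a,s["tcp_pos"][1]+.197)-.044).round(4), "pad z top",np.polyval(a,s["tcp_pos"][1]).round(4)-s["tcp_pos"][2].round(4))
E
python3 - <<'E'
from h import *
chk('w7')
E
```

```text
Traceback (most recent call last):
  File "h.py", line 23, in chk
    s,p=snap(tag); P=prof(tag); print(s["time_s"],s["tcp_pos"].round(4),s["ft_force"].round(1),s["gripper_width"].round(5),s["grip_force"].round(1))
                                                                                               ^^^^^^^^^^^^^^^^^^^^^^^^
AttributeError: 'float' object has no attribute 'round'
```

Request:
play_rows(
  commands=[
    [0.726, [0, 0, 0], 0],
    [0.726, [0, 0, 0], 0],
    [0.726, [0, 0, 0], 0],
    [0.726, [0, 0, 0], 0],
    [0.726, [0, 0, 0], 0],
  ],
)

```text
time_s: 14.77
tcp_pos: [0.4464, -0.0342, 0.0724]
tool_rot: [0.713, 0.701, 0.0, -0.0]
ft_force: [0.4, 0.3, -2.2]
gripper_width: 0.0242
grip_force: 5.4
```

```bash
python3 - <<'E'
from h import *
chk('w8')
E
```

```text
Traceback (most recent call last):
  File "h.py", line 23, in chk
    s,p=snap(tag); P=prof(tag); print(s["time_s"],s["tcp_pos"].round(4),s["ft_force"].round(1),s["gripper_width"].round(5),s["grip_force"].round(1))
                                                                                               ^^^^^^^^^^^^^^^^^^^^^^^^
AttributeError: 'float' object has no attribute 'round'
```

```bash
sed -i 's/s\["gripper_width"\].round(5),s\["grip_force"\].round(1)/s["gripper_width"],s["grip_force"]/' h.py
python3 - <<'E'
from h import *
chk('w8')
E
```

```text
14.8167 [ 0.4464 -0.0342  0.0724] [ 0.4  0.4 -2. ] 0.02361161499294813 5.420159613931901
handle deg -4.35 blade 0.39 edge z approx 0.0475 pad z top 0.03409999999999999
```

Request:
play_rows(
  commands=[
    [0.7262, [0.01, 0, -0.038], 0],
    [0.7262, [0.0225, 0, -0.076], 0],
    [0.7262, [0.036, 0, -0.113], 0],
    [0.7262, [0.051, 0, -0.15], 0],
    [0.7262, [0.068, 0, -0.185], 0],
  ],
)

```text
time_s: 15.28
tcp_pos: [0.4468, -0.0203, 0.1106]
tool_rot: [0.713, 0.701, 0.0, 0.0]
ft_force: [0.1, -0.2, -2.9]
gripper_width: 0.0238
grip_force: 5.6
```

```bash
python3 - <<'E'
from h import *
chk('w9')
E
```

```text
15.2833 [ 0.4468 -0.0203  0.1106] [ 0.1 -0.2 -2.9] 0.023824754624820848 5.626250617052383
handle deg -17.56 blade -5.52 edge z approx 0.0384 pad z top 0.03420000000000001
```

Request:
play_rows(
  commands=[
    [0.7262, [0.03, 0, -0.056], 0],
    [0.7262, [0.064, 0, -0.109], 0],
    [0.7262, [0.1, 0, -0.16], 0],
    [0.7262, [0.142, 0, -0.208], 0],
    [0.7262, [0.187, 0, -0.253], 0],
  ],
)

```text
time_s: 15.75
tcp_pos: [0.4474, 0.0177, 0.1612]
tool_rot: [0.713, 0.701, 0.0, 0.0]
ft_force: [0.1, 0.4, -3.6]
gripper_width: 0.0242
grip_force: 5.7
```

Request:
play_rows(
  commands=[
    [0.7262, [0, 0, 0], 0],
    [0.7262, [0, 0, 0], 0],
    [0.7262, [0, 0, 0], 0],
    [0.7262, [0, 0, 0], 0],
    [0.7262, [0, 0, 0], 0],
  ],
)

```text
time_s: 16.17
tcp_pos: [0.447, 0.0164, 0.1597]
tool_rot: [0.713, 0.701, -0.0, -0.0]
ft_force: [0.4, 1.2, -2.6]
gripper_width: 0.0237
grip_force: 6.3
```

```bash
python3 - <<'E'
from h import *
chk('w10')
from station import env
import cv2
p,d=env.grab_frame("top"); q,_=env.grab_frame("scene")
a=cv2.resize(p[150:250,120:280],(640,400))
b=cv2.resize(q[110:240,230:400],(523,400))
cv2.imwrite("pics/c2.png",cv2.resize(np.hstack([a,b]),(800,275)))
E
```

```text
16.1667 [0.447  0.0164 0.1597] [ 0.4  1.2 -2.6] 0.023710275900088357 6.2974346955888905
handle deg -37.77 blade -24.58 edge z approx 0.0003 pad z top 0.03719999999999998
```

View pics/c2.png

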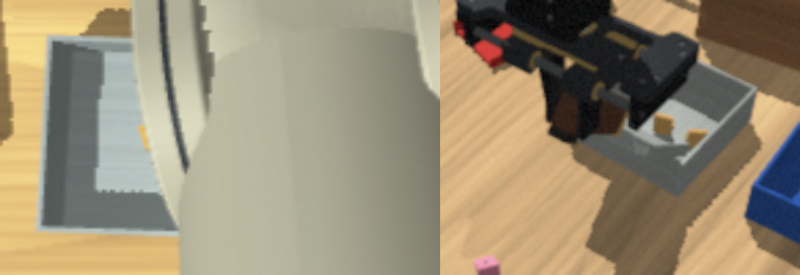

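```bash
cat >> h.py <<'E'
def brass():
    from station import env; import cv2
    p,D=env.grab_frame("scene"); c=env.calibration("scene");K,T=c["K"],c["extrinsics"]
    h=cv2.cvtColor(p,cv2.COLOR_BGR2HSV); m=cv2.inRange(h,(10,140,90),(28,255,255)); m[:120]=0;m[220:]=0;m[:,:290]=0;m[:,380:]=0
    n,l,st,ce=cv2.connectedComponentsWithStats(m)
    for i in range(1,n):
        if st[i,4]<12: continue
        v,u=np.where(l==i);d=D[v,u];P=np.stack([(u-K[0,2])*d/K[0,0],-(v-K[1,2])*d/K[1,1],-d,np.ones_like(d)],-1)@T.T
        print(ce[i].round(),st[i,4],np.median(P[:,:3],0).round(3),P[:,:3].min(0).round(3),P[:,:3].max(0).round(3))
    return p
E
python3 - <<'E'
from h import *
brass()
E
sed -i 's/(10,140,90)/(8,80,70)/' h.py; python3 - <<'E'
from h import *
import cv2
p=brass(); h=cv2.cvtColor(p,cv2.COLOR_BGR2HSV); print(h[165:178:3,325:360:3].tolist())
E
```

```text
[300. 123.] 18 [0.458 0.023 0.265] [0.452 0.006 0.261] [0.463 0.036 0.273]
[361. 130.] 871 [0.428 0.377 0.003] [ 0.303 -0.445 -0.002] [0.77  0.403 0.698]
[315. 128.] 57 [0.479 0.036 0.258] [0.465 0.034 0.253] [0.492 0.039 0.262]
[324. 133.] 14 [0.493 0.042 0.248] [0.491 0.039 0.245] [0.494 0.051 0.253]
[295. 139.] 46 [ 0.465 -0.006  0.257] [ 0.279 -0.015 -0.001] [0.485 0.247 0.261]
[304. 152.] 20 [ 0.492 -0.017  0.248] [ 0.49 -0.02  0.24] [ 0.493 -0.007  0.252]
[335. 201.] 2895 [0.502 0.116 0.001] [ 0.364 -0.445 -0.003] [0.77  0.318 0.698]
[315. 169.] 24 [0.46  0.078 0.12 ] [0.453 0.07  0.105] [0.461 0.088 0.13 ]
[335. 168.] 81 [0.443 0.198 0.02 ] [0.42  0.005 0.003] [0.533 0.22  0.23 ]
[350. 174.] 59 [0.484 0.199 0.023] [0.467 0.165 0.006] [0.495 0.213 0.045]
[[[40, 23, 34], [68, 17, 61], [20, 68, 143], [19, 138, 164], [18, 132, 211], [25, 24, 189], [60, 6, 181], [65, 8, 181], [60, 9, 176], [45, 9, 179], [55, 9, 165], [50, 8, 90]], [[150, 4, 59], [53, 11, 192], [19, 106, 127], [18, 138, 116], [19, 148, 112], [19, 73, 195], [69, 10, 183], [60, 8, 183], [60, 6, 181], [54, 7, 177], [60, 7, 174], [60, 10, 181]], [[60, 6, 176], [60, 7, 191], [18, 136, 116], [18, 142, 117], [19, 139, 114], [56, 11, 170], [60, 6, 181], [40, 13, 180], [18, 107, 212], [18, 93, 208], [17, 83, 206], [54, 7, 179]], [[55, 9, 170], [60, 9, 170], [42, 9, 146], [38, 11, 92], [20, 46, 100], [54, 7, 184], [60, 7, 188], [19, 91, 168], [17, 139, 117], [18, 134, 118], [22, 37, 153], [60, 9, 110]], [[48, 13, 98], [48, 10, 134], [53, 12, 170], [55, 9, 171], [54, 9, 143], [60, 7, 151], [68, 6, 179], [26, 23, 152], [19, 138, 116], [22, 38, 155], [60, 11, 111], [60, 9, 87]]]
```

Request:
play_rows(
  commands=[
    [1, [0, 0, 0], 0],
    [1, [0, 0, 0], 0],
    [1, [0, 0, -0.02], 0],
    [1, [0, 0, -0.06], 0],
    [1, [0, 0, -0.1], 0],
  ],
)

```text
time_s: 16.83
tcp_pos: [0.4471, 0.0165, 0.1808]
tool_rot: [0.713, 0.701, -0.0, -0.0]
ft_force: [-0.5, -0.8, -3.4]
gripper_width: 0.0237
grip_force: 30.0
```

Request:
play_rows(
  commands=[
    [1, [0, 0, -0.06], 0],
    [1, [-0.02, 0, -0.12], 0],
    [1, [-0.06, 0.02, -0.18], 0],
    [1, [-0.12, 0.05, -0.24], 0],
    [1, [-0.2, 0.08, -0.28], 0],
  ],
)

```text
time_s: 17.25
tcp_pos: [0.4632, -0.0232, 0.2382]
tool_rot: [0.712, 0.702, 0.001, 0.0]
ft_force: [0.7, 0.8, -4.0]
gripper_width: 0.0237
grip_force: 30.0
```

Request:
play_rows(
  commands=[
    [1, [-0.12, 0.04, 0], 0],
    [1, [-0.25, 0.08, 0], 0],
    [1, [-0.4, 0.12, 0], 0],
    [1, [-0.55, 0.16, 0], 0],
    [1, [-0.7, 0.2, 0], 0],
  ],
)

```text
time_s: 17.67
tcp_pos: [0.5006, -0.1657, 0.2372]
tool_rot: [0.713, 0.701, 0.0, 0.0]
ft_force: [0.1, 0.1, -2.9]
gripper_width: 0.0241
grip_force: 30.0
```

Request:
play_rows(
  commands=[
    [1, [-0.12, 0.04, 0], 0],
    [1, [-0.24, 0.08, 0], 0],
    [1, [-0.36, 0.12, 0], 0],
    [1, [-0.45, 0.16, 0], 0],
    [1, [-0.45, 0.2, 0], 0],
  ],
)

```text
time_s: 18.08
tcp_pos: [0.5379, -0.2595, 0.237]
tool_rot: [0.715, 0.699, -0.001, 0.001]
ft_force: [-0.3, -0.9, -3.3]
gripper_width: 0.0237
grip_force: 30.0
```

```bash
python3 - <<'E'
from h import *
chk('w11')
from station import env
import cv2
p,d=env.grab_frame("top"); cv2.imwrite("pics/c3.png",p)
brass()
E
```

```text
18.0833 [ 0.5379 -0.2595  0.237 ] [-0.3 -0.9 -3.3] 0.023678515073971146 29.994816407561302
handle deg -38.45 blade -25.13 edge z approx 0.074 pad z top 0.03739999999999999
[334. 131.] 1802 [0.348 0.347 0.002] [ 0.236 -0.445 -0.003] [0.77  0.404 0.698]
[335. 201.] 2900 [0.502 0.116 0.001] [ 0.357 -0.445 -0.003] [0.77  0.318 0.698]
[335. 168.] 77 [0.444 0.198 0.019] [0.433 0.193 0.005] [0.453 0.202 0.033]
[350. 174.] 62 [0.483 0.199 0.022] [0.467 0.193 0.006] [0.493 0.212 0.032]
```

View pics/c3.png

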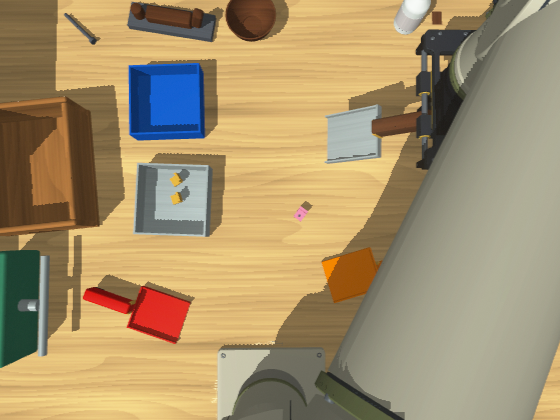

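Request:
play_rows(
  commands=[
    [1, [0, 0, 0.08], 0],
    [1, [0, 0, 0.2], 0],
    [1, [0, 0, 0.32], 0],
    [1, [0, 0, 0.44], 0],
    [1, [0, 0, 0.53], 0],
  ],
)

```text
time_s: 18.65
tcp_pos: [0.5382, -0.2528, 0.1287]
tool_rot: [0.712, 0.702, 0.0, -0.001]
ft_force: [0.2, 0.5, -3.1]
gripper_width: 0.0241
grip_force: 30.0
```

Request:
play_rows(
  commands=[
    [0.75, [0, 0, 0.02], 0],
    [0.75, [-0.04, 0, 0.06], 0],
    [0.75, [-0.09, 0, 0.12], 0],
    [0.75, [-0.14, 0, 0.195], 0],
    [0.75, [-0.185, 0, 0.265], 0],
  ],
)

```text
time_s: 19.07
tcp_pos: [0.5391, -0.2923, 0.0781]
tool_rot: [0.713, 0.701, 0.001, 0.001]
ft_force: [-0.4, 1.0, -1.5]
gripper_width: 0.024
grip_force: 30.0
```

Request:
play_rows(
  commands=[
    [0.75, [-0.03, 0, 0.06], 0],
    [0.75, [-0.065, 0, 0.14], 0],
    [0.75, [-0.09, 0, 0.22], 0],
    [0.75, [-0.105, 0, 0.28], 0],
    [0.75, [-0.11, 0, 0.3], 0],
  ],
)

```text
time_s: 19.48
tcp_pos: [0.5373, -0.3139, 0.0159]
tool_rot: [0.713, 0.701, -0.0, -0.001]
ft_force: [1.4, 0.8, -0.8]
gripper_width: 0.0236
grip_force: 30.0
```

```bash
python3 - <<'E'
from h import *
chk('w12')
E
```

```text
19.4833 [ 0.5373 -0.3139  0.0159] [ 1.4  0.8 -0.8] 0.02361101244070711 29.998274194076657
handle deg -1.34 blade -1.41 edge z approx -0.0005 pad z top 0.03219999999999999
```

Request:
play_rows(
  commands=[
    [0.75, [0, 0, 0.01], 0],
    [0.74, [0, 0, 0.02], 0],
    [0.725, [0, 0, 0.02], 0],
    [0.6, [0, 0, 0.02], 0],
    [0.3, [0, 0, 0.02], 0],
  ],
)

```text
time_s: 19.95
tcp_pos: [0.5381, -0.3138, 0.0137]
tool_rot: [0.713, 0.701, 0.0, 0.0]
ft_force: [0.0, 0.2, -0.4]
gripper_width: 0.0313
grip_force: 0.0
```

Request:
play_rows(
  commands=[
    [0.3, [0, 0, 0], 0],
    [0.3, [0, 0, 0], 0],
    [0.3, [0, 0, 0], 0],
    [0.3, [0, 0, -0.03], 0],
    [0.3, [0, 0, -0.08], 0],
  ],
)

```text
time_s: 20.37
tcp_pos: [0.537, -0.3135, 0.0288]
tool_rot: [0.713, 0.701, -0.0, -0.001]
ft_force: [0.2, -0.2, 0.3]
gripper_width: 0.0588
grip_force: 0.0
```

Request:
play_rows(
  commands=[
    [0.3, [0, 0, -0.1], 0],
    [0.3, [0, 0, -0.25], 0],
    [0.3, [0, 0, -0.4], 0],
    [0.3, [0, 0, -0.5], 0],
    [0.3, [0, 0, -0.5], 0],
  ],
)

```text
time_s: 20.78
tcp_pos: [0.5396, -0.3156, 0.1349]
tool_rot: [0.713, 0.701, 0.002, 0.003]
ft_force: [0.3, -1.2, -0.4]
gripper_width: 0.061
grip_force: 0.0
```

```bash
python3 - <<'E'
from h import *
chk('w13')
P=prof('w13'); print([(v,P[v,281].round(3).tolist()) for v in range(0,260,20)])
from station import env
import cv2
brass()
cv2.imwrite("pics/c4.png",np.hstack([cv2.resize(env.grab_frame("scene")[0],(400,300)),cv2.resize(env.grab_frame("wrist")[0],(400,300))]))
E
```

```text
20.7833 [ 0.5396 -0.3156  0.1349] [ 0.3 -1.2 -0.4] 0.06104725244991003 0.0
handle deg 0.1 blade 0.06 edge z approx -0.0006 pad z top -0.09179999999999999
[(0, [0.547, -0.164, 0.004]), (20, [0.547, -0.177, 0.004]), (40, [0.547, -0.191, 0.003]), (60, [0.547, -0.206, 0.004]), (80, [0.546, -0.221, 0.004]), (100, [0.545, -0.237, 0.043]), (120, [0.545, -0.251, 0.043]), (140, [0.545, -0.265, 0.043]), (160, [0.545, -0.279, 0.044]), (180, [0.545, -0.294, 0.044]), (200, [0.544, -0.31, 0.043]), (220, [0.545, -0.34, 0.0]), (240, [0.544, -0.36, -0.0])]
[334. 131.] 1807 [0.348 0.346 0.002] [ 0.235 -0.445 -0.003] [0.77  0.403 0.698]
[335. 201.] 2903 [0.503 0.116 0.001] [ 0.358 -0.445 -0.003] [0.77  0.318 0.698]
[335. 168.] 79 [0.443 0.198 0.021] [0.433 0.193 0.003] [0.453 0.205 0.034]
[350. 174.] 64 [0.483 0.199 0.022] [0.465 0.194 0.003] [0.493 0.215 0.032]
```

View pics/c4.png

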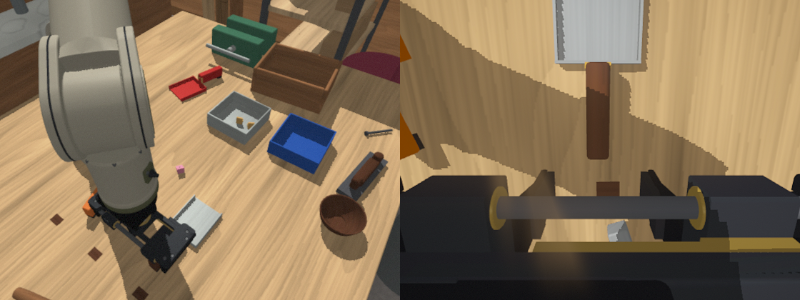

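Both brackets are in the tray at (240,122) in the scene view. The empty shovel lies flat and the gripper is clear of it, so I'm handing in.

```bash
python3 -c "
from station import env
print(env.close_job())"
```

```text
the job is handed in; nothing more can be done
None
```

The job is handed in at about 21 s of the 51 s allowed: both brackets are in the metal tray, the tray looks unmoved, and the empty shovel lies flat on the bench with the gripper clear. The hand-in call returned no verdict.

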